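# Unlock the media lockbox with its big key

## Robot

A 6-joint arm with a two-finger parallel gripper is mounted at the origin on the work surface. World frame = base frame: x ahead of the robot, y to its left, z up, the work surface at z = 0. Lengths are in mm, angles in rad, forces in N, time in s.
With the tool pointing down it reaches from about 300 to 775 mm from the base axis. Payload 14.6 kg.
Tool frame: the origin (TCP) lies on the centre line of the jaws, within the pads' length; the fingertips stand 19 mm ahead of it and the grasp point (between the pads) is the TCP (bot.tip_reach is the distance from the TCP to the fingertips, in mm); y points along the fingers, x is the direction in which the jaws open and shut, and the axes are right-handed (so a half turn about y gives the same grasp; the last joint's range is limited). The gripper opens to 85 mm and grips with 20 to 120 N. Pads are 22 mm wide; open, the fingers measure 114 mm over their backs; the gripper's body (76 mm by 85 mm) begins 54 mm behind the grasp point. The pads swing forward as they close: fully open they stand 13 mm farther back than shut.
Start: joints at [-1.392, 0.3, 1.521, -0, 1.321, -0.067], TCP at [133.826, -533.461, 250.281] pointing down, gripper open.
Joint ranges: [-3.03, 3.03], [-0.79, 2.21], [0.23, 2.52], [-1.04, 4.18], [0, 3.07], [-2.55, 2.55]. Speed limits (rad/s): [2.22, 2.22, 2.57, 3.14, 3.14, 3.14].

## Interface

Orientations are given as a unit quaternion [w, x, y, z].
In Python, from rig import bot gives the robot as it stands. Calls block until the motion is done:
- bot.move_to(position, orientation): joint-space move of the TCP to a pose.
- bot.servo_line(position, attitude=None, speed=150, until_force=None): straight line of the TCP; attitude=None keeps the orientation; speed is the mean speed in mm/s. With until_force (N) it stops when the force on the tool has changed by that much, and returns True; else False.
- bot.move_joints(angles): joint-space move.
- bot.move_gripper(opening, grip_force=None): finger opening in mm; grip_force is the grip in N (None keeps the last); returns when the fingers have stopped.
- bot.dwell(seconds).
- bot.ik(position, orientation): joint angles nearest the present ones, or None.
- bot.read_state(): the state.
- bot.read_camera(name): name is "side" or "top"; returns a dict with "image" (400x640x3 uint8, blue, green, red), "depth" (400x640 float32, mm along the optical axis (not along the pixel's ray), 0 where there is no reading), "fovy" (degrees; the focal length in pixels is half the picture's height over the tangent of half this angle, whatever the lens; pixels are square), "cx", "cy" (the principal point, pixels), "k1" (the pictures are not rectified: a ray, as slopes to the right and down, at radius r is drawn at 1 + k1 r^2 times it, then the intrinsics apply), "eye" and "attitude" of the camera in the world. Camera axes: x right, y down, z forward; pixel columns grow to the right and rows downward; lengths in mm; the calibration is good to about 2 mm. A picture is of the moment at which its call begins.
A pose or a line that the arm cannot do raises bot.MotionError and nothing moves.
- bot.finish_job(): hands the job in, once; it reports no verdict.
The state is a dict: "clock": time; "joint_positions": joint angles; "qvel": joint speeds; "effort": joint torques, N m; "ee_pos": TCP position; "tool_rot": TCP orientation; "ft_force": force on the tool from outside, world axes, zero at the start; "moment": the same for the moment, N m; "grip_width": finger opening in mm.
Only numpy, scipy, OpenCV 4.12 (cv2) and the standard library are available. Lean on these libraries where they do the work, as an engineer would, in place of code of your own. Each camera call takes 0.05 s, during which the arm holds its last target. There are 200 camera calls.

## Task

Take the big steel key out of the coaster rack and push it straight down into the keyway on top of the wooden lockbox until its shoulder is fully home against the plate. Keeping it pressed down, turn it clockwise (seen from above) until the hidden bolt lets go and the drawer springs out, then let go and leave the key standing in the lock. Leave the coasters and the other things on the console where they are.

Things in the scene. Friction and masses are not known exactly. Their poses are not given: they have to be found in the camera images.
- key_bow (a point): Centre of the bow (flat grip, 12 mm thick (x), 60 mm wide (y), 40 mm tall) of the one loose steel key, 118 mm tall, 0.10 to 0.20 kg, hanging upright, bow up, in a slot of the rack. Axes: z up along the key, y along the wide side of bow and blade, x through their thickness; the key is the same turned half round about z. The shoulder's underside is 52 mm, the blade's tip 98 mm below this point.
- key_shoulder (a point): Centre of the underside of the key's round shoulder (36 mm across, 6 mm thick; a 14 mm stem joins it to the bow), on the key's axis; same axes as key_bow. It starts resting on the rack's top. Below it is the flat blade: 6 mm thick (x), 26 mm wide (y), 46 mm long, with a rounded tip.
- rack: Fixed grey plastic coaster rack, 150 (x) x 120 (y) x 56 mm high, origin at the centre of its underside. Three slots open at the top, each 10 mm wide (x), 99 mm long (y), 50 mm deep, at x = -48, 0 and +48 mm in its frame. One holds the key (up to 6 mm off the slot's middle along y), the two others one coaster each.
- keyway (a point): Centre of the keyway's mouth, in the top face of the square steel turn plate (124 mm above the console): an upright slot 8.5 mm (x) by 28.5 mm (y), mouth bevelled 2 mm. Axes turn with the plate: z up, y along the slot. The key fits either way round, its y along this y. From 38 mm depth the tip pushes a sprung pin down (1.5 to 4 N); at 46 mm the shoulder meets the plate: home.
- turnplate (a joint): Angle of the turn plate (46 x 46 mm, 4 mm above the lockbox's top), rad, growing clockwise seen from above; starts from -0.2 to 0.2, stop at 1.3. It is blocked past 0.28 unless the key is within 2 mm of home; the bolt is clear from about 1.1. Turning takes under 0.3 N m; the plate stays where left, the key may rise 2 mm when let go. The key has 0.1 rad of play in the slot.
- lockbox: Fixed dark wooden lockbox, 200 (x) x 220 (y) x 120 mm high, origin at the centre of its underside; its drawer faces its own -x. The turn plate's axis is at x = +30 mm, y = 0 in its frame.
- drawer (a joint): How far the lockbox's drawer (200 mm wide, low in the -x face) has come out, m. 0 is shut, bolted; once the bolt is withdrawn a spring drives it to its stop at 0.06.
- coaster_a: Loose cork coaster, 80 x 80 x 6 mm, standing on edge in a slot of the rack, top 30 mm above the rack's top; origin at the middle of its lower edge. Leave it alone.
- coaster_b: A second coaster just like coaster_a, in another slot. Leave it alone.
- remote: Loose white remote control, 160 (x) x 42 x 18 mm, lying between lockbox and rack; origin at the centre of its underside. Leave it alone.
- toy_block: Loose wooden toy block, 60 mm cube, towards the far side; origin at the centre of its underside. Leave it alone.
- bowl: Loose steel bowl, 150 mm across, 60 mm high, towards the far side; origin at the centre of its underside. Leave it alone.
- trinket_box: Loose round white ceramic trinket box, 94 mm across, 78 mm high, towards the far side; origin at the centre of its underside. Leave it alone.
There are look-alikes about, which are no part of the job. Of the things that look like the part that bears key_bow, the smallest one is meant.

How it is judged:
By the outcome, as a careful person would: the job done as asked, in the order asked, and still so for the second after the job is handed in, with the robot touching nothing.
It also fails if it takes over 45 s, if anything falls off the work surface, if the arm or the gripper's body presses on something with over 40 N, if the wrist force passes 120 N, or if a joint passes its speed limit or range.

## Working session

There is one attempt and no reset: what is moved stays moved. The work goes in short steps, each a Python script; the robot and the scene stay as the last script left them, time stands still between calls to the robot, and variables do not carry over. Pictures are saved under pics/ and viewed, about 8 in all and at most 12, crops included, and the job is handed in when it is done.

```bash
ls; mkdir -p pics; cat > h.py <<'E'
import numpy as np, cv2
from rig import bot
from scipy.spatial.transform import Rotation as R
def rot(q): return R.from_quat([q[1],q[2],q[3],q[0]])
def cam(n):
    c=bot.read_camera(n); h=c['image'].shape[0]
    c['f']=h/2/np.tan(np.radians(c['fovy'])/2); c['M']=rot(c['attitude']).as_matrix(); c['eye']=np.array(c['eye'],float)
    return c
def slopes(c,uv):
    uv=np.atleast_2d(np.array(uv,float)); K=np.array([[c['f'],0,c['cx']],[0,c['f'],c['cy']],[0,0,1]])
    d=(uv-[c['cx'],c['cy']])/c['f']; s=d.copy()
    for _ in range(20): s=d/(1+c['k1']*(s**2).sum(1,keepdims=True))
    return np.c_[s,np.ones(len(s))]
def onplane(c,uv,z):
    d=slopes(c,uv)@c['M'].T
    return c['eye']+d*((z-c['eye'][2])/d[:,2])[:,None]
def cloud(c):
    h,w=c['depth'].shape; v,u=np.mgrid[:h,:w]
    s=slopes(c,np.c_[u.ravel(),v.ravel()])
    return ((s*c['depth'].reshape(-1,1))@c['M'].T+c['eye']).reshape(h,w,3)
def project(c,P):
    q=(np.atleast_2d(P)-c['eye'])@c['M']; s=q[:,:2]/q[:,2:]
    return s*(1+c['k1']*(s**2).sum(1,keepdims=True))*c['f']+[c['cx'],c['cy']]
E
python3 - <<'E'
from h import *
for n in('top','side'):
    c=cam(n); cv2.imwrite(f'pics/{n}0.png',c['image']); np.save(f'{n}0.npy',c['depth'])
    print(n,c['eye'],c['M'].round(3).tolist(),c['f'],c['cx'],c['cy'],c['k1'])
print(bot.read_state())
E
```

```text
pics
top [ 330.21591216   46.71448122 1225.61883606] [[-0.004, -0.97, 0.243], [-1.0, 0.003, -0.005], [0.004, -0.243, -0.97]] 463.3792649477327 322.0018496586923 195.82058068143792 0.0067750454324868046
side [242.64480853 569.08659516 601.74603468] [[-0.831, -0.36, 0.425], [-0.557, 0.533, -0.637], [0.002, -0.766, -0.643]] 385.95388514836037 321.1932232200355 199.2798615784949 -0.06562636138123644
{'clock': 0.1, 'joint_positions': array([-1.39158018e+00,  3.00395283e-01,  1.52153026e+00,  5.34010967e-06,
        1.32068196e+00, -6.66085762e-02]), 'qvel': array([-0.00041648, -0.00117087,  0.00028289,  0.0001053 ,  0.00092906,
       -0.00274499]), 'effort': array([ 8.10854290e-04, -5.44373810e+01, -3.62366402e+01, -9.60782404e-05,
        3.10629577e-03,  2.28814736e-05]), 'ee_pos': array([ 133.80571586, -533.27931321,  249.78438911]), 'tool_rot': array([ 0.55776948, -0.55728869,  0.43519302, -0.43466028]), 'ft_force': array([ 0.78880149,  0.86707876, -0.55176787]), 'moment': array([-0.04345471, -0.01012333, -0.02432049]), 'grip_width': 85.4944792949293}
```

View pics/top0.png

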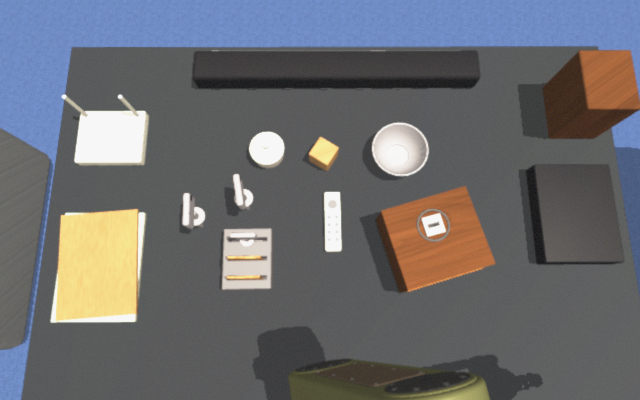

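View pics/side0.png

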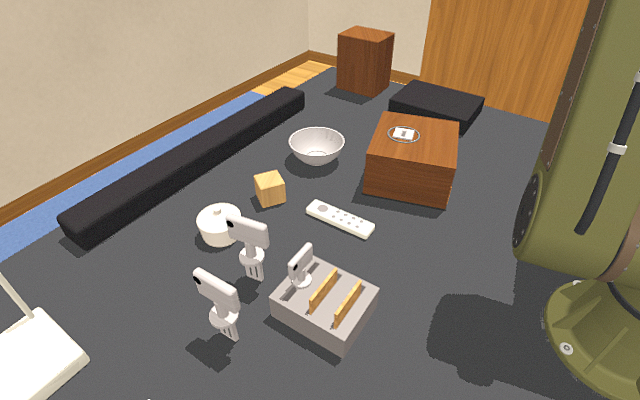

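Top view: the small key hangs in the rack's far slot (bow ≈ (243,237)). The larger look-alikes stand at (190,210) and (240,190). The lockbox plate is at (433,225). The side view agrees: the key is at (301,265) and the plate at (403,134). Next I'll measure the rack, key and plate.

```bash
cat > m.py <<'E'
from h import *
def reg(P,m,u0,u1,v0,v1):
    k=np.zeros(P.shape[:2],bool); k[v0:v1,u0:u1]=1; return m&k
def rect(xy): 
    (c,s,a)=cv2.minAreaRect(xy.astype(np.float32)); return np.round(c,1),np.round(s,1),round(a,1)
E
python3 - <<'E'
from m import *
c=cam('top');P=cloud(c);Z=P[...,2];I=c['image'];hsv=cv2.cvtColor(I,cv2.COLOR_BGR2HSV)
print('table z',np.median(Z[300:330,230:300]))
k=reg(P,(Z>48)&(Z<64),205,285,215,305); print('rack',rect(P[k][:,:2]),Z[k].mean())
k=reg(P,(Z>105)&(Z<135),360,510,180,300); print('box',rect(P[k][:,:2]),Z[k].mean())
# things above rack
k=reg(P,(Z>100),205,285,222,305); print('bow',rect(P[k][:,:2]),Z[k].max(),k.sum(), P[k].mean(0))
k=reg(P,(Z>75)&(Z<95),205,285,240,305); print('coasters',k.sum())
# plate by colour
m=((hsv[...,1]<60)&(hsv[...,2]>150)); m=reg(P,m,415,452,208,242).astype(np.uint8)
n,l,st,ce=cv2.connectedComponentsWithStats(m); print(st.tolist(),ce.tolist())
v,u=np.nonzero(m); XY=onplane(c,np.c_[u,v],124); print('plate',rect(XY[:,:2]),XY.mean(0), 'depth z',Z[m>0].mean())
s=cam('side')
a=cv2.resize(I[205:245,410:460],None,fx=10,fy=10,interpolation=cv2.INTER_CUBIC)
b=cv2.resize(s['image'][115:155,378:428],None,fx=10,fy=10,interpolation=cv2.INTER_CUBIC)
d=cv2.resize(I[222:300,216:280],None,fx=5,fy=5)[:390]; e=cv2.resize(s['image'][230:308,270:334],None,fx=5,fy=5)
w=np.zeros((600,800,3),np.uint8); w[:300,:375]=cv2.resize(a,(375,300)); w[:300,400:775]=cv2.resize(b,(375,300))
w[300:,:246]=cv2.resize(d,(246,300)); w[300:,400:646]=cv2.resize(e,(246,300)); cv2.imwrite('pics/c1.png',w)
E
```

```text
table z 0.6458572178742088
rack (array([463.3, 232.2]), array([150.7, 121.4]), 0.5) 56.48645092078452
box (array([ 505.9, -236.9]), array([200.1, 222.2]), 16.4) 120.90065142351277
bow (array([436.3, 142.8]), array([283. ,  42.4]), 50.7) 1225.6188360607548 193 [486.98472713 208.53693166 260.82595096]
coasters 190
[[0, 0, 640, 400, 255559], [426, 209, 11, 2, 11], [438, 210, 3, 2, 3], [420, 213, 3, 4, 5], [421, 213, 25, 24, 380], [444, 214, 2, 2, 2], [419, 218, 1, 2, 2], [447, 218, 1, 1, 1], [418, 221, 1, 8, 8], [449, 223, 1, 1, 1], [449, 225, 1, 1, 1], [449, 227, 1, 2, 2], [419, 230, 1, 1, 1], [446, 230, 3, 5, 5], [420, 232, 1, 1, 1], [423, 236, 5, 3, 5], [429, 239, 3, 1, 3], [435, 238, 8, 3, 10]] [[319.30422329090345, 199.45684558164652], [431.0, 209.1818181818182], [439.0, 210.33333333333334], [421.2, 214.4], [433.1, 224.4842105263158], [444.5, 214.5], [419.0, 218.5], [447.0, 218.0], [418.0, 224.5], [449.0, 223.0], [449.0, 225.0], [449.0, 227.5], [419.0, 230.0], [447.4, 232.0], [420.0, 232.0], [425.0, 237.0], [430.0, 239.0], [438.5, 239.3]]
plate (array([ 534. , -227.9]), array([74.8, 76.2]), 86.9) [ 533.50658409 -226.47477273  124.        ] depth z 125.55958516830535
```

View pics/c1.png

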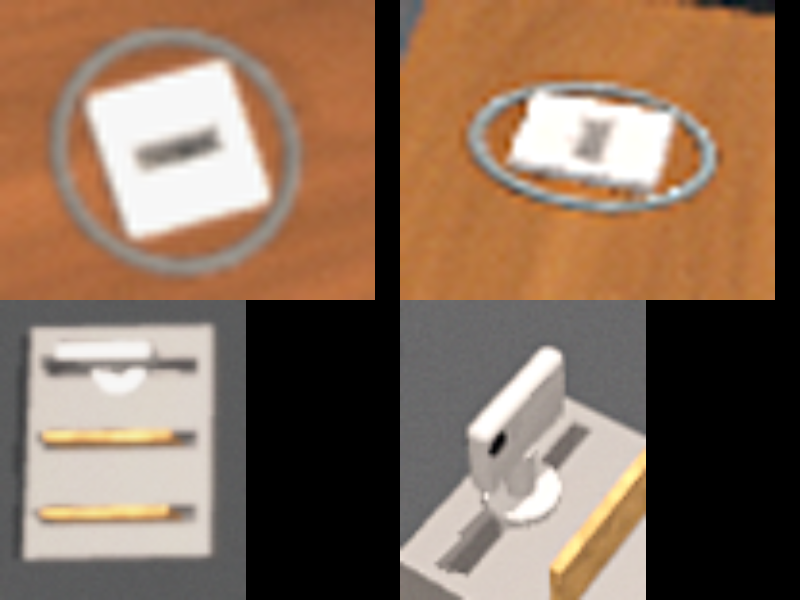

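The crops show the plate square with its slot roughly along world y, tilted about 15°. The key is in the far slot, with its shoulder disc visible. Now exact fits.

```bash
cat >> m.py <<'E'
def pca(xy):
    m=xy.mean(0); w,V=np.linalg.eigh(np.cov((xy-m).T)); d=V[:,1]; return m.round(1),round(np.degrees(np.arctan2(d[1],d[0]))%180,1),np.sqrt(w[::-1]*12).round(1)
def plate(c,u0,u1,v0,v1,S=8):
    I=cv2.resize(c['image'][v0:v1,u0:u1],None,fx=S,fy=S,interpolation=cv2.INTER_CUBIC).astype(float)
    m=(I.min(2)>170).astype(np.uint8)   # white plate
    n,l,st,_=cv2.connectedComponentsWithStats(m); i=1+st[1:,4].argmax(); m=(l==i).astype(np.uint8)
    cn=max(cv2.findContours(m,cv2.RETR_EXTERNAL,cv2.CHAIN_APPROX_NONE)[0],key=cv2.contourArea)
    uv=lambda p:(p+.5)/S-.5+[u0,v0]
    o=onplane(c,uv(cn[:,0,:].astype(float)),124)[:,:2]; print('plate',rect(o))
    f=cv2.drawContours(np.zeros_like(m),[cn],-1,1,-1); f=cv2.erode(f,np.ones((3*S,3*S)))
    v,u=np.nonzero((f>0)&(I.mean(2)<185)); print('slot',pca(onplane(c,uv(np.c_[u,v].astype(float)),124)[:,:2]))
E
python3 - <<'E'
from m import *
t=cam('top'); plate(t,412,456,206,244); s=cam('side'); plate(s,378,428,115,155)
# rack box via each camera + bow
for n,c,b in(('top',t,(205,285,222,305)),('side',s,(265,335,235,300))):
    P=cloud(c);Z=P[...,2]
    for nm,lo,hi in(('bowtop',124,133),('bow',92,133)):
        k=reg(P,(Z>lo)&(Z<hi)&(abs(P[...,0]-511)<30)&(abs(P[...,1]-232)<50),*b)
        if k.sum()>5: print(n,nm,k.sum(),pca(P[k][:,:2]),P[k].min(0).round(1),P[k].max(0).round(1))
    k=(Z>50)&(Z<60)&(abs(P[...,0]-463)<85)&(abs(P[...,1]-232)<70); print(n,'rack',rect(P[k][:,:2]))
    k=(Z>116)&(Z<123)&(abs(P[...,0]-506)<150)&(abs(P[...,1]+237)<150); print(n,'box',rect(P[k][:,:2]))
# bow top by colour on z=128 (top)
I=cv2.resize(t['image'][225:242,222:264],None,fx=8,fy=8,interpolation=cv2.INTER_CUBIC)
m=(I.min(2)>215).astype(np.uint8); n,l,st,_=cv2.connectedComponentsWithStats(m); print(st[1:].tolist())
i=1+st[1:,4].argmax(); v,u=np.nonzero(l==i); XY=onplane(t,np.c_[(u+.5)/8-.5+222,(v+.5)/8-.5+225],128)[:,:2]; print('bow colour',rect(XY),pca(XY))
E
```

```text
plate (array([ 533.7, -227.2]), array([48.6, 48.6]), 15.0)
slot (array([ 533.6, -227.4]), np.float64(104.7), array([26. ,  7.2]))
plate (array([ 532.8, -226.2]), array([48.2, 56.5]), 14.9)
slot (array([ 531.4, -222.5]), np.float64(103.7), array([23.9,  6.9]))
top bowtop 119 (array([510.8, 232.6]), np.float64(91.6), array([58.9, 11.7])) [503.7 203.9 124.2] [516.6 261.7 132.2]
top bow 176 (array([509.2, 231.4]), np.float64(91.4), array([60. , 13.5])) [503.7 203.3  92.6] [516.8 261.7 132.2]
top rack (array([462.8, 232.1]), array([150.1, 120. ]), 1.2)
top box (array([ 506.1, -236.5]), array([200.4, 221.5]), 16.5)
side bowtop 182 (array([507.3, 234.9]), np.float64(91.1), array([57.9, 10.7])) [501.6 204.5 124.1] [513.9 263.2 129.6]
side bow 523 (array([504.8, 238.1]), np.float64(88.9), array([62.5, 11. ])) [501.3 204.1  92. ] [514.5 264.  129.6]
side rack (array([461.1, 232. ]), array([150.1, 121.5]), 0.8)
side box (array([ 504.6, -235.6]), array([200.9, 227.5]), 16.9)
[[66, 59, 198, 37, 6213], [207, 121, 47, 15, 585], [146, 123, 50, 13, 430]]
bow colour (array([510.4, 232.4]), array([10.6, 58.8]), 0.9) (array([510.2, 231.3]), np.float64(91.3), array([57.4,  9.7]))
```

```bash
cat >> h.py <<'E'
def down(deg):
    a=np.radians(deg); x=np.array([np.cos(a),np.sin(a),0]); y=np.array([0,0,-1.]); 
    q=R.from_matrix(np.c_[x,y,np.cross(x,y)]).as_quat(); return [q[3],q[0],q[1],q[2]]
E
python3 - <<'E'
from m import *
t=cam('top');P=cloud(t);Z=P[...,2]
for (a,b,c,d) in((170,212,185,230),(225,262,170,212)):
    k=reg(P,(Z>30)&(Z<400),a,b,c,d); print('lookalike',P[k].min(0).round(),P[k].max(0).round())
for o in(0,180,-180):
    print(o,[(None if j is None else j.round(2).tolist()) for j in (bot.ik([510,232.5,113],down(1+o)),bot.ik([533.7,-227,185],down(14.8+o)),bot.ik([533.7,-227,185],down(14.8-72+o)))])
E
```

```text
lookalike [529. 341.  32.] [607. 373. 163.]
lookalike [576. 221.  31.] [653. 267. 161.]
0 [[0.36, 0.47, 1.63, -0.0, 1.04, 0.34], [-0.47, 0.42, 1.51, -0.0, 1.21, -0.72], [-0.47, 0.42, 1.51, -0.0, 1.21, 0.53]]
180 [None, [-0.47, 0.42, 1.51, -0.0, 1.21, 2.42], None]
-180 [None, [-0.47, 0.42, 1.51, 0.0, 1.21, 2.42], None]
```

```bash
python3 - <<'E'
from m import *
bot.move_gripper(40,40)
bot.move_to([510,232.5,260],down(1))
print(bot.servo_line([510,232.5,113],speed=120,until_force=8))
bot.move_gripper(0,80)
s=bot.read_state(); print(s['grip_width'],s['ee_pos'],s['ft_force'],s['clock'])
bot.servo_line([510,232.5,260],speed=120)
s=bot.read_state(); print(s['grip_width'],s['ee_pos'],s['ft_force'],s['clock'])
c=cam('side'); cv2.imwrite('pics/s2.png',c['image'])
E
```

```text
False
10.654885037658595 [510.24947354 232.56186656 113.5349674 ] [-0.40187059 -0.71110535  4.46056077] 5.5917
10.682206440032461 [509.79875077 232.40920566 259.18980079] [ 0.18218657  0.42534249 -0.69153152] 6.9667
```

View pics/s2.png

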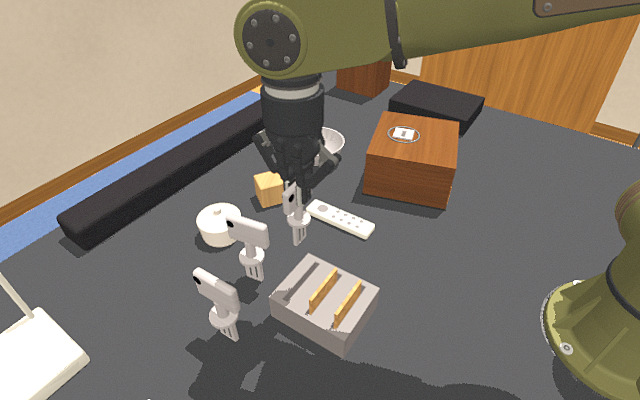

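The key is held at (295,210) in the side view and hangs upright clear of the rack. The coasters haven't moved. Now to the keyway.

```bash
python3 - <<'E'
from m import *
bot.servo_line([533.7,-227.2,275],down(14.8),speed=200)
bot.servo_line([533.7,-227.2,236],speed=100); bot.dwell(0.2)
s=bot.read_state(); print(s['grip_width'],s['ee_pos'],s['ft_force'],s['clock'])
W=np.zeros((400,800,3),np.uint8)
for i,(n,u0,v0) in enumerate((('side',363,80),('top',393,180))):
    c=cam(n); cv2.imwrite(f'pics/raw3{n}.png',c['image']); W[:,i*400:i*400+400]=cv2.resize(c['image'][v0:v0+80,u0:u0+80],(400,400),interpolation=cv2.INTER_CUBIC)
    P=np.array(s['ee_pos']); print(n,'expected tip',project(c,P-[0,0,103]).round(1),'shoulder',project(c,P-[0,0,57]).round(1),'mouth',project(c,[533.7,-227.3,124]).round(1))
    C=cloud(c);Z=C[...,2]
    k=(Z>136)&(Z<176)&(abs(C[...,0]-534)<30)&(abs(C[...,1]+227)<30); 
    for lo,hi in((137,145),(145,155),(155,170),(170,176)):
        q=k&(Z>lo)&(Z<hi)
        if q.sum()>3: print(n,lo,q.sum(),C[q].mean(0).round(1),C[q].min(0).round(1),C[q].max(0).round(1))
cv2.imwrite('pics/c3.png',W)
E
```

```text
10.891891821960746 [ 533.89541854 -227.28405455  236.7103365 ] [-0.05828691 -0.69495633 -1.27746101] 10.2083
side expected tip [[403.7 128.7]] shoulder [[406.3 111.6]] mouth [[403.2 132.2]]
side 137 11 [ 530.2 -217.6  141. ] [ 528.  -233.7  138. ] [ 532.7 -211.5  144.4]
side 145 13 [ 530.2 -218.3  150.5] [ 527.  -240.9  145.4] [ 533.9 -212.3  154.5]
side 155 20 [ 529.9 -217.5  162.4] [ 526.6 -236.3  155.5] [ 533.  -212.4  169.5]
side 170 7 [ 530.  -216.   172.3] [ 529.1 -223.7  170.7] [ 532.3 -212.6  175.5]
top expected tip [[434.2 223.6]] shoulder [[439.  219.9]] mouth [[433.3 224.4]]
```

View pics/c3.png

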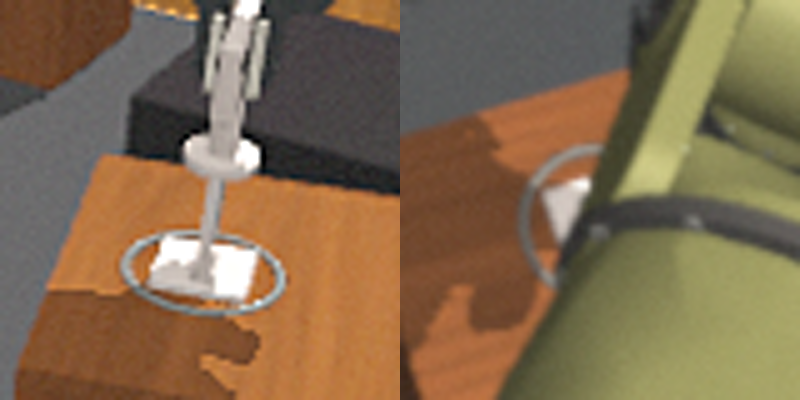

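The key hangs over the keyway. In the side crop the shoulder is at (220,155) and the blade's foot at about (203,268), within about 1 px of prediction. Inserting with a force guard.

```bash
python3 - <<'E'
from m import *
bot.move_gripper(0,110)
f0=bot.read_state()['ft_force']
h=bot.servo_line([533.7,-227.2,195],speed=30,until_force=8)
s=bot.read_state(); print(h,s['ee_pos'],s['ft_force']-f0,s['moment'],s['clock'])
if not h:
    h=bot.servo_line([533.7,-227.2,177],speed=20,until_force=15)
    s=bot.read_state(); print(h,s['ee_pos'],s['ft_force']-f0,s['moment'],s['grip_width'],s['clock'])
c=cam('side'); cv2.imwrite('pics/c4.png',cv2.resize(c['image'][80:160,363:443],(480,480),interpolation=cv2.INTER_CUBIC))
E
```

```text
False [ 533.76542324 -227.22165998  195.19029953] [-0.34195644  0.13592391 -0.76010917] [ 0.00076951 -0.06540155 -0.02955899] 12.0417
True [ 533.93188601 -227.28734982  181.5490168 ] [-1.06041932 -0.31160693  8.90571497] [ 0.05613384  0.13278772 -0.03775284] 10.59970386548411 12.725
```

View pics/c4.png

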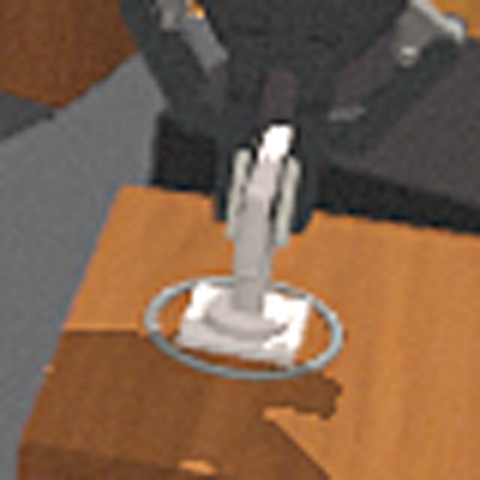

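The shoulder sits on the plate: TCP z is 181.5, exactly the predicted home height. Next, press and turn in steps, watching the forces.

```bash
python3 - <<'E'
from m import *
p=[533.7,-227.2,180.0]
bot.servo_line(p,speed=10)
s=bot.read_state(); print(s['ee_pos'].round(1),s['ft_force'].round(1),s['clock'])
while s['ft_force'][2]<12 and p[2]>177: 
    p[2]-=.5; bot.servo_line(p,speed=10); s=bot.read_state()
print(p,s['ee_pos'].round(1),s['ft_force'].round(1))
for d in np.arange(.15,1.06,.15):
    bot.servo_line(p,down(14.8-np.degrees(d)),speed=20)
    s=bot.read_state(); x=rot(s['tool_rot']).as_matrix()[:,0]
    print(round(d,2),np.degrees(np.arctan2(x[1],x[0])).round(1),s['ee_pos'].round(1),s['ft_force'].round(1),s['moment'].round(2),s['clock'])
    if abs(s['moment'][2])>1.5 or np.linalg.norm(s['ft_force'])>50 or s['ee_pos'][2]>183: print('stop'); break
E
```

```text
[ 534.1 -227.3  181.5] [-3.5  1.7 13. ] 13.025
[533.7, -227.2, 180.0] [ 534.1 -227.3  181.5] [-3.5  1.7 13. ]
0.15 6.2 [ 534.3 -227.5  181.5] [-1.2  0.8 12.8] [ 0.17  0.43 -0.04] 13.325
0.3 -2.4 [ 534.3 -227.5  181.5] [-1.5  0.6 11.8] [ 0.24  0.41 -0.08] 13.625
0.45 -11.0 [ 534.3 -227.5  181.5] [-1.3  1.2 12.2] [ 0.16  0.39 -0.04] 13.925
0.6 -19.6 [ 534.3 -227.5  181.5] [-1.8  1.2 12.6] [ 0.19  0.39 -0.06] 14.225
0.75 -28.2 [ 534.3 -227.5  181.5] [-1.8  0.7 13.2] [ 0.18  0.39 -0.09] 14.525
0.9 -36.8 [ 534.3 -227.5  181.5] [-1.4  0.7 12.8] [ 0.23  0.47 -0.02] 14.825
1.05 -45.4 [ 534.3 -227.4  181.5] [-1.4  0.2 12.1] [ 0.26  0.42 -0.04] 15.125
```

```bash
python3 - <<'E'
from m import *
p=[533.7,-227.2,180.0]
for d in (1.15,1.22,1.27):
    bot.servo_line(p,down(14.8-np.degrees(d)),speed=20)
    s=bot.read_state(); x=rot(s['tool_rot']).as_matrix()[:,0]
    print(round(d,2),np.degrees(np.arctan2(x[1],x[0])).round(1),s['ee_pos'].round(1),s['ft_force'].round(1),s['moment'].round(2),s['clock'])
bot.dwell(.5); s=cam('side');t=cam('top')
W=np.vstack([cv2.resize(s['image'][80:230,330:530],(400,300)),cv2.resize(t['image'][170:320,350:550],(400,300))]); cv2.imwrite('pics/c5.png',W)
E
```

```text
1.15 -51.1 [ 534.3 -227.5  181.5] [-0.8  0.8 11.9] [0.29 0.42 0.  ] 15.375
1.22 -55.1 [ 534.3 -227.4  181.5] [-1.5  1.  13.3] [ 0.31  0.45 -0.05] 15.625
1.27 -58.0 [ 534.3 -227.5  181.5] [-0.7  0.8 12.9] [ 0.3   0.43 -0.04] 15.875
```

View pics/c5.png

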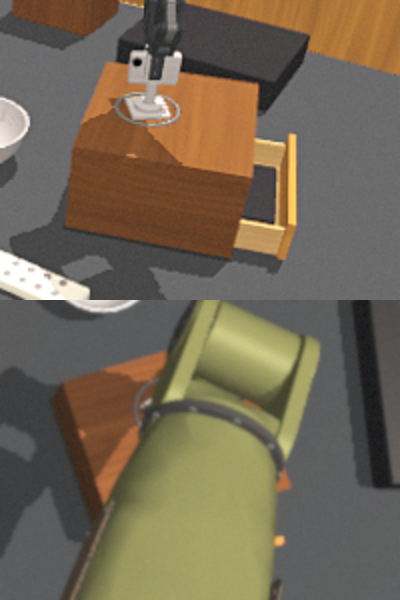

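The drawer has sprung out (front edge at about (290,200) in the side crop). Now I'll let go, lift straight up, and check.

```bash
python3 - <<'E'
from m import *
bot.servo_line([534.2,-227.4,181.3],speed=10)
bot.move_gripper(40); bot.dwell(.2)
bot.servo_line([534.2,-227.4,300],speed=100)
bot.move_to([300,-420,330],down(-50)); bot.dwell(.3)
s=cam('side');t=cam('top'); st=bot.read_state(); print(st['clock'],st['ft_force'].round(1))
W=np.hstack([s['image'],t['image']]); cv2.imwrite('pics/c6.png',cv2.resize(np.vstack([s['image'],t['image']]),(480,600),interpolation=cv2.INTER_AREA))
C=cloud(t);Z=C[...,2]
k=(Z>190)&(Z<200)&(abs(C[...,0]-534)<45)&(abs(C[...,1]+227)<45); print('bow top',k.sum(),pca(C[k][:,:2]),np.median(Z[k]))
E
```

```text
20.2583 [ 0.3 -0.8  0.2]
bow top 123 (array([ 533.5, -226.5]), np.float64(32.5), array([58.7, 12.4])) 196.93401405206419
```

View pics/c6.png

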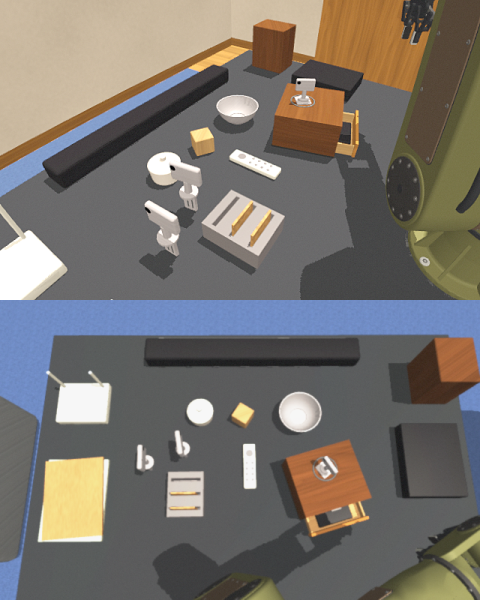

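The key is standing in the lock at (306,88) in the side picture, turned to 32.5° with its bow top at 197 mm. The drawer is open, everything else is in place, and the arm is clear.

```bash
python3 -c "
from h import *
print(bot.finish_job())"
```

```text
the job is handed in; nothing more can be done
None
```

The job is done and handed in at about 20 s of robot time: the key went into the lock, the drawer sprang out, and the key was left standing.

- **Insertion:** I took the smallest key from the rack's far slot and pushed it into the keyway. The shoulder was home at TCP z = 181.5 mm, exactly the height predicted from the grasp.
- **Turning:** I kept about 13 N of downward force on the key and turned the gripper 1.27 rad clockwise. The moment about the vertical stayed under 0.1 N m, and the key did not rise. A camera picture showed the drawer out, and I then let go.
- **Last checks:** The key stands upright with its bow top at about 197 mm; 196 is home and up to 2 mm of rise is allowed. Its axis is within 1 mm of the keyway. Its wide side had turned from 104.7° to 32.5°, about 1.26 rad. By eye, the drawer is open, the coasters and other things look unmoved, and the arm touches nothing.
- **Disagreements:** The side camera placed things 1 to 5 mm away from the top camera. I used the top camera's values, and they fitted. No checks failed. I did not measure how far the drawer came out or the other objects' final positions.

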